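# Lower the ratcheted lift arm of a robot mechanism onto its stop

## Robot

A 6-joint arm with a two-finger parallel gripper is mounted at the origin on the work surface. World frame = base frame: x ahead of the robot, y to its left, z up, the work surface at z = 0. Lengths are in m, angles in rad, forces in N, time in s.
With the tool pointing down it reaches from about 0.3 to 0.775 m from the base axis. Payload 14.6 kg.
Tool frame: the origin (TCP) lies midway between the tips of the shut fingers; the grasp point (between the pads) lies 19 mm behind it (ctrl.pinch_z is the distance from the TCP to the grasp point, in m); z points along the fingers, y is the line along which they close (so a half turn about z gives the same grasp; the last joint's range is limited). The gripper opens to 94 mm and grips with 3 to 60 N. Pads are 16 mm wide; open, the fingers measure 119 mm over their backs; the gripper's body (75 mm by 177 mm) begins 78 mm behind the grasp point.
Start: joints at [1.179, 0.3, 1.521, -0, 1.321, -0.067], TCP at [0.176, 0.521, 0.172] pointing down, gripper open.
Joint ranges: [-3.03, 3.03], [-0.79, 2.21], [0.23, 2.52], [-1.04, 4.18], [0, 3.07], [-2.55, 2.55]. Speed limits (rad/s): [2.22, 2.22, 2.57, 3.14, 3.14, 3.14].

## Interface

Orientations are given as [roll, pitch, yaw] about the fixed x, y, z axes, in that order (R = Rz(yaw) Ry(pitch) Rx(roll)).
In Python, from station import ctrl gives the robot as it stands.
- The arm moves only by the tool jog_arm, never from a script. Its argument "motion" is a list of rows, each a list of 7 numbers: the shift along the tool's x, y, z in m, then the turn, a rotation vector about the tool's x, y, z in rad, then the opening, from -1 (shut) to 1 (fully open). In form: [[tx, ty, tz, rx, ry, rz, gripper], ...]. A call has 1 to 5 rows; each row shifts and turns the commanded pose from where the row before left it, along the tool's axes as they then stand; what a row does not reach is not made up. A row lasts 1/10 s, in which the tool goes at most 50 mm and 8.59 degrees, less where a joint would pass 70% of its speed; a pose out of reach is approached as far as the arm can. A call is refused whole if a number of a shift passes 0.05 or a number of a turn 0.15, either way. A call with a gripper value outside its range is refused whole. The fingers move at their own pace and stop on an object; "squeeze" is the grip in N (left out, the last holds). Time passes only in rows, so rows that do not move let the fingers close. It gives the time, the measured TCP pose, the force, the opening and the grip force at its end, in the units of the state.
- ctrl.get_obs(): the state, without advancing time (a new reading comes with each control period).
- ctrl.camera(name): name is "scene" or "top"; returns the picture (420x560x3 uint8, red, green, blue); there is no depth.
- ctrl.camera_model(name): a dict with "intrinsics" (3x3 intrinsics, pixels), "rvec" (rotation vector, rad) and "tvec" (3), from world to camera coordinates, as OpenCV has them. Camera axes: x right, y down, z forward; pixel columns grow to the right and rows downward; lengths in m; the calibration is good to about 2 mm. A picture is of the moment at which its call begins. camera_model takes no time and is no camera call.
- ctrl.hand_in(): hands the job in; it is judged then, once.
The state is a dict: "time_s": time; "qpos": joint angles; "joint_vel": joint speeds; "tau": joint torques, N m; "ee_pos": TCP position; "eef_rot": TCP orientation; "force": force on the tool from outside, world axes, zero at the start; "moment": the same for the moment, N m; "grip_width": finger opening in m; "grip_force": force on a finger pad.
Only numpy, scipy, OpenCV 4.12 (cv2) and the standard library are available. Lean on these libraries where they do the work, as an engineer would, in place of code of your own. Each camera call takes 0.05 s, during which the arm holds its last target. There are 200 camera calls.

## Task

Lower the raised lift arm of the mechanism on the wooden base: press the orange tab of the ratchet pawl down until the pawl is fully free of the teeth (it stays there by itself), then push the arm down by its blue pad, past the teeth, until it lies home on its rubber stop. Fingertips are enough, nothing needs gripping; leave the pawl free, and leave all the loose things on the bench where they are.

Things in the scene. Friction and masses are not known exactly. Their poses are not given: they have to be found in the camera images.
- rig: Wooden base 400x180x12 mm fixed to the bench. Origin on the bench below the arm's hinge; base spans x -170..230, y -70..110 mm. x: level, from the hinge towards the arm's free end; y: hinge axis; z up. Aluminium cheek and motor on its +y side (top 127 mm), ratchet wheel (102 mm over the teeth) and pawl at y -26 mm. Place and yaw vary.
- lift_hinge (a point): Centre of the arm's hinge, 100 mm above the bench; the hinge axis is the y axis of the rig.
- lift_arm (a joint): Arm angle, rad, growing as it goes down: 0 = 0.84 rad (48 deg) above level, 0.84 = level on its rubber stop (end of travel). Starts at 0.02..0.17; blocked at about 0.20 while the pawl is in the teeth. 25 mm square tube, end 215 mm from the hinge. Turns stiffly (about 4 N at the pad with the pawl free), stays where left.
- push_pad (a point): Centre of the upper face of the blue pad near the arm's free end, 50 mm along the arm, 80 mm wide, 8 mm thick; 190 mm along the arm from the hinge and 20.5 mm above its centre line. Moves on a 191 mm circle about lift_hinge in the rig's x-z plane, to 120 mm above the bench when down. Raised, the arm's tip is up to 275 mm above the bench.
- pawl (a joint): Pawl angle, rad: 0 to 0.03 (start) = nose in the teeth, growing as the orange tab is pressed down; clear of the teeth beyond about 0.15, fully free at its end stop, 0.36. No spring: a stiff pivot (about 2 N at the tab) holds it where it is left.
- pawl_tab (a point): Centre of the upper face of the orange pawl tab, 45 mm (rig x) by 44 mm (y), about -139, -26, 115 mm in the rig frame: beyond the hinge from the arm. Goes down 21 mm when fully pressed. Open above; the pawl's nose end, about 85 mm from it towards the wheel, rises to about 175 mm above the bench when free.
- pawl_hinge (a point): Centre of the pawl's pivot, about -78, -26, 106 mm in the rig frame; axis along the rig's y.
- tape_roll: Blue roll of tape lying flat, 90 mm wide, 25 mm high, origin under its centre. Leave it alone.
- screwdriver: Red-handled screwdriver lying on the bench, origin under its middle. Leave it alone.
- bolt_jar: Glass jar with a black cap, 60 mm wide, 85 mm high, origin under its centre. Leave it alone.
- spanner: Steel spanner lying flat, origin under its middle. Leave it alone.
- spacer_ring: Purple spacer ring lying flat, 64 mm wide, 12 mm high, origin under its centre. Leave it alone.
- mug: White mug, 80 mm wide, 95 mm high, origin under its centre. Leave it alone.
- battery: Yellow battery block 90 x 65 x 60 mm, origin under its centre. Leave it alone.

How it is judged:
By the outcome, as a careful person would: the job done as asked, in the order asked, and still so for the second after the job is handed in, with the robot touching nothing.
It also fails if it takes over 51 s, if anything falls off the work surface, if the arm or the gripper's body presses on something with over 40 N, if the wrist force passes 120 N, or if a joint passes its speed limit or range.

## Working session

There is one attempt and no reset: what is moved stays moved. The work goes in short steps, Python scripts to look and compute and a tool call to move; the robot and the scene stay as the last step left them, time stands still between calls to the robot, and variables do not carry over. Pictures are saved under pics/ and viewed, at most 10 in all, crops included, and the job is handed in when it is done.

Besides the shell and the picture viewer there is one more tool, called after "Request:" by a JSON object that holds its "method" and its "body", one argument or row to a line. jog_arm: Moves the arm, as the interface text tells. Its arguments: {"type":"object","properties":{"motion":{"type":"array"},"squeeze":{"type":"number"}},"required":["motion"]}

```bash
mkdir -p pics; python3 - <<'E'
from station import ctrl
import cv2
for n in("scene","top"):
    im=ctrl.camera(n); cv2.imwrite(f"pics/{n}0.png",im[:,:,::-1]); m=ctrl.camera_model(n); print(n,m)
o=ctrl.get_obs(); print(o["time_s"],o["ee_pos"],o["eef_rot"],o["force"])
E
```

```text
scene {'intrinsics': array([[522.75533034,   0.        , 286.71756269],
       [  0.        , 522.75533034, 205.32325713],
       [  0.        ,   0.        ,   1.        ]]), 'rvec': array([ 1.83799208,  1.51358942, -0.68117414]), 'tvec': array([-0.07692371, -0.25847552,  2.18542576])}
top {'intrinsics': array([[528.65878441,   0.        , 288.13749008],
       [  0.        , 528.65878441, 210.09503717],
       [  0.        ,   0.        ,   1.        ]]), 'rvec': array([ 2.19348009, -2.17692266,  0.09544986]), 'tvec': array([-0.03506286,  0.57128895,  1.51439327])}
0.1 [0.17541609 0.52100388 0.17116496] [-3.14058634e+00 -6.95608631e-05  2.81678948e+00] [-0.41899387 -0.31048851 -0.29290466]
```

View pics/scene0.png

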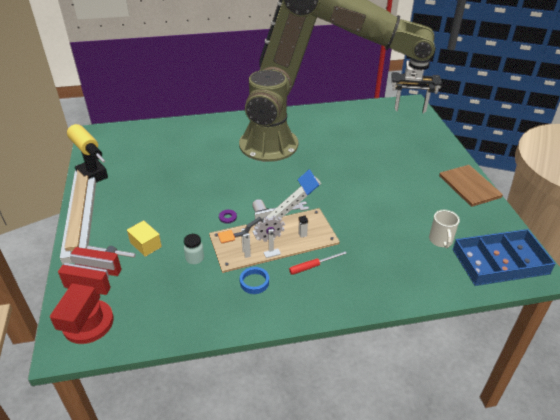

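View pics/top0.png

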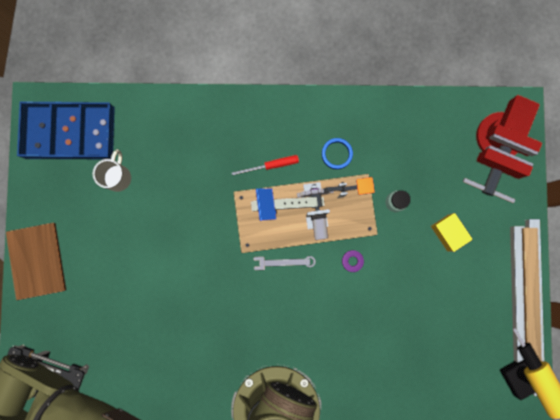

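Scene: rig in mid-bench, tab at about (227,236) and pad at (309,182). Top: tab (366,186), pad (266,204), base corners about (235,190), (372,176), (377,237), (242,252).

```bash
cat > h.py <<'E'
import cv2,numpy as np
from station import ctrl
M={n:ctrl.camera_model(n) for n in("scene","top")}
def ray(n,uv):
    m=M[n];R=cv2.Rodrigues(np.array(m["rvec"]))[0];t=np.array(m["tvec"]).ravel()
    d=R.T@np.linalg.inv(m["intrinsics"])@np.array([*uv,1.]);return -R.T@t,d/np.linalg.norm(d)
def plane(n,uv,z):
    c,d=ray(n,uv);return c+d*(z-c[2])/d[2]
def tri(a,b):
    A=np.zeros((3,3));v=np.zeros(3)
    for n,uv in(("scene",a),("top",b)):
        c,d=ray(n,uv);P=np.eye(3)-np.outer(d,d);A+=P;v+=P@c
    return np.linalg.solve(A,v)
def blob(im,lo,hi,roi):
    h=cv2.cvtColor(im,cv2.COLOR_RGB2HSV);m=cv2.inRange(h,lo,hi);k=np.zeros_like(m);x0,y0,x1,y1=roi;k[y0:y1,x0:x1]=255
    n,l,s,c=cv2.connectedComponentsWithStats(m&k)
    i=1+np.argmax(s[1:,4]);p=cv2.findContours((l==i).astype('uint8'),0,2)[0][0]
    return c[i],s[i],cv2.minAreaRect(p)
OR=((5,170,150),(16,255,255));BL=((105,150,60),(125,255,255))
E
python3 - <<'E'
from h import *
im={n:cv2.imread(f"pics/{n}0.png")[:,:,::-1].copy() for n in M}
ot=blob(im["top"],*OR,(350,170,385,205));os_=blob(im["scene"],*OR,(210,220,245,250))
bt=blob(im["top"],*BL,(245,180,290,225));bs=blob(im["scene"],*BL,(285,165,325,200))
for b in(ot,os_,bt,bs):print(b)
tab=plane("top",ot[0],.115);print("tab",tab,tri(os_[0],ot[0]));print("pad",tri(bs[0],bt[0]))
# wood base by hue
h=cv2.cvtColor(im["top"],cv2.COLOR_RGB2HSV);m=cv2.inRange(h,(8,40,90),(24,200,255));k=np.zeros_like(m);k[165:262,225:385]=255
m=cv2.morphologyEx(m&k,cv2.MORPH_OPEN,np.ones((3,3)));cs=cv2.findContours(m,0,2)[0];c=max(cs,key=cv2.contourArea)
b=cv2.boxPoints(cv2.minAreaRect(c));P=np.array([plane("top",p,.012) for p in b]);print(b,P,np.linalg.norm(P-np.roll(P,1,0),axis=1))
v=np.vstack([cv2.resize(im["top"][160:260,225:385],(800,500),interpolation=2)]);cv2.imwrite("pics/c.png",v[:,:,::-1])
cv2.imwrite("pics/c2.png",cv2.resize(im["scene"][160:275,200:350],(780,598),interpolation=2)[:,:,::-1])
E
```

```text
Traceback (most recent call last):
  File "h.py", line 17, in blob
    i=1+np.argmax(s[1:,4]);p=cv2.findContours((l==i).astype('uint8'),0,2)[0][0]
        ~~~~~~~~~^^^^^^^^^
ValueError: attempt to get argmax of an empty sequence
```

```bash
python3 - <<'E'
from h import *
im={n:cv2.imread(f"pics/{n}0.png")[:,:,::-1].copy() for n in M}
for n,u,v in(("top",366,186),("scene",227,236),("top",330,235),("scene",227,250),("top",266,204)):print(n,cv2.cvtColor(im[n],cv2.COLOR_RGB2HSV)[v,u])
E
sed -i 's/^OR=((5,170,150),(16/OR=((5,165,130),(20/' h.py
cat > m.py <<'E'
from h import *
im={n:cv2.imread(f"pics/{n}0.png")[:,:,::-1].copy() for n in M}
cv2.imwrite("pics/c.png",cv2.resize(im["top"][160:260,225:385],(800,500),interpolation=2)[:,:,::-1])
cv2.imwrite("pics/c2.png",cv2.resize(im["scene"][160:275,200:350],(780,598),interpolation=2)[:,:,::-1])
ot=blob(im["top"],*OR,(350,170,385,205));os_=blob(im["scene"],*OR,(210,220,245,250))
bt=blob(im["top"],*BL,(245,180,290,225));bs=blob(im["scene"],*BL,(285,165,325,200))
for b in(ot,os_,bt,bs):print(b)
print("tab",plane("top",ot[0],.115),tri(os_[0],ot[0]));print("pad",tri(bs[0],bt[0]))
h=cv2.cvtColor(im["top"],cv2.COLOR_RGB2HSV);m=cv2.inRange(h,(8,40,90),(24,200,255));k=np.zeros_like(m);k[165:262,225:385]=255
m=cv2.morphologyEx(m&k,cv2.MORPH_OPEN,np.ones((3,3)));c=max(cv2.findContours(m,0,2)[0],key=cv2.contourArea)
b=cv2.boxPoints(cv2.minAreaRect(c));P=np.array([plane("top",p,.012) for p in b]);print(b,P,np.linalg.norm(P-np.roll(P,1,0),axis=1))
E
python3 m.py
```

```text
top [ 18 185 236]
scene [ 16 157 240]
top [ 17 102 190]
scene [ 17  72 208]
top [109 197 181]
(array([364.83817427, 185.5186722 ]), array([357, 178,  17,  16, 241], dtype=int32), ((365.0, 185.5), (15.0, 16.0), 90.0))
(array([224., 241.]), array([224, 241,   1,   1,   1], dtype=int32), ((224.0, 241.0), (0.0, 0.0), 0.0))
(array([265.50663717, 203.74115044]), array([257, 189,  19,  31, 452], dtype=int32), ((265.9199523925781, 203.44000244140625), (31.112699508666992, 15.839193344116211), 81.8698959350586))
(array([307.91821561, 181.72490706]), array([298, 170,  21,  24, 269], dtype=int32), ((308.1644287109375, 181.73487854003906), (19.415796279907227, 15.319637298583984), 55.00797653198242))
tab [ 0.63360202 -0.24010085  0.115     ] [ 0.63643025 -0.24622195  0.09003033]
pad [0.5704231  0.02770409 0.23290246]
[[233.10449 191.34349]
 [372.05505 173.14757]
 [380.05408 234.23103]
 [241.10352 252.42696]] [[ 0.62627664  0.13100716  0.012     ]
 [ 0.68360511 -0.27743282  0.012     ]
 [ 0.50377469 -0.29988515  0.012     ]
 [ 0.44785585  0.10501993  0.012     ]] [0.1803034  0.41244365 0.18122662 0.40874814]
```

View pics/c.png

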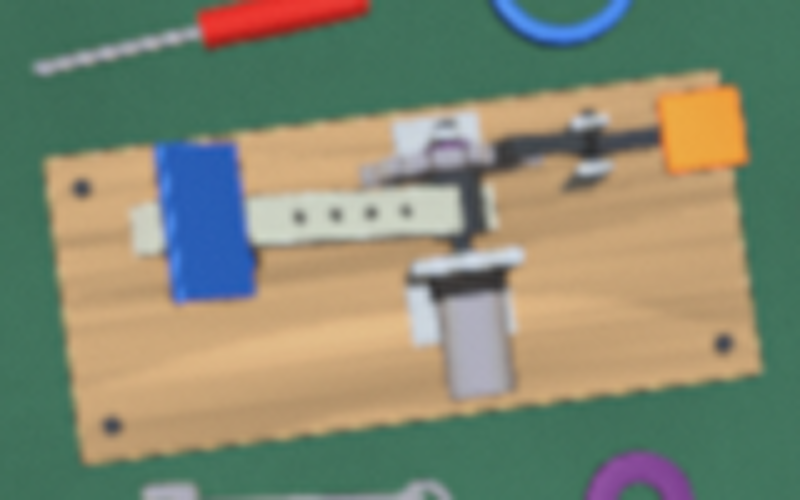

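View pics/c2.png

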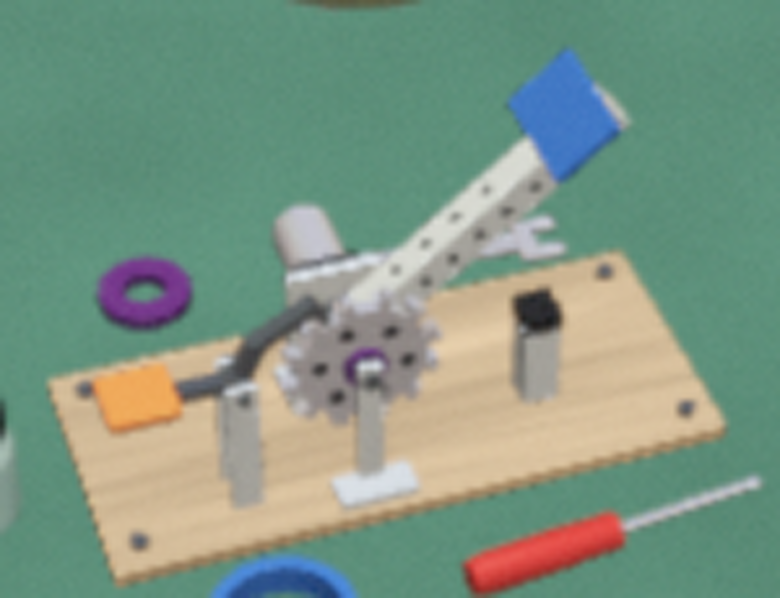

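The crop shows the base corners at about (45,160), (718,72), (762,373) and (83,463) at 5x. The tab is unobstructed from above, and the pad is raised on the left side.

```bash
cat > rig.py <<'E'
from h import *
c=np.array([(45,160),(718,72),(762,373),(83,463)])/5-.4+[225,160]
P=np.array([plane("top",p,.012)[:2] for p in c]); Q=np.array([(.23,-.07),(-.17,-.07),(-.17,.11),(.23,.11)])
p0,q0=P.mean(0),Q.mean(0);U,S,V=np.linalg.svd((Q-q0).T@(P-p0));R=V.T@np.diag([1,np.linalg.det(V.T@U.T)])@U.T
T=p0-R@q0;yaw=np.arctan2(R[1,0],R[0,0])
def W(x,y,z):return np.array([*(R@[x,y]+T),z])
E
python3 - <<'E'
from rig import *
print("res mm",(P-(Q@R.T+T))*1e3,"T",T,"yaw",yaw)
print("tab pred",W(-.139,-.026,.115),"meas",plane("top",(365.,185.7),.115))
pad=tri((308,181.8),(265.7,203.6));d=R.T@(pad[:2]-T);print("pad rig",d,pad[2],"ang",np.arctan2(pad[2]-.1,d[0])-np.arctan2(20.5,190))
E
```

```text
res mm [[-0.57470368 -0.3287199 ]
 [-0.59115076  0.22436667]
 [ 0.4952565   0.2714021 ]
 [ 0.67059793 -0.16704886]] T [ 0.58867086 -0.10761173] yaw 1.709889148577343
tab pred [ 0.63369138 -0.24166453  0.115     ] meas [ 0.63310441 -0.24054366  0.115     ]
pad rig [ 0.13631084 -0.00108722] 0.2329522577210539 ang 0.6654466047808598
```

Request:
{"method": "jog_arm", "body": {
  "motion": [
    [0,0,-0.04,0,0,0,-1],
    [0,0,-0.04,0,0,0.1,-1],
    [0,0,-0.04,0,0,0.1,-1],
    [0,0,-0.03,0,0,0.1,-1],
    [0,0,0,0,0,0.1,-1]
  ]
}}

```text
time_s: 0.6
ee_pos: [0.1758, 0.522, 0.3258]
eef_rot: [3.136, -0.002, 2.413]
force: [-0.3, -0.9, -0.0]
grip_width: 0.057
grip_force: 0.0
```

Request:
{"method": "jog_arm", "body": {
  "motion": [
    [0,0,0,0,0,0.14,-1],
    [0,0,0,0,0,0.14,-1],
    [0,0,0,0,0,0.14,-1],
    [0,0,0,0,0,0.14,-1],
    [0,0,0,0,0,0.147,-1]
  ]
}}

```text
time_s: 1.1
ee_pos: [0.1755, 0.5212, 0.3213]
eef_rot: [-3.141, 0.001, 1.704]
force: [0.2, 0.3, 0.2]
grip_width: 0.0175
grip_force: 0.0
```

```bash
cat > d.py <<'E'
import sys
from rig import *
from scipy.spatial.transform import Rotation as Ro
def delta(*t):
    o=ctrl.get_obs();r=Ro.from_euler("xyz",o["eef_rot"]);print("t",o["time_s"],"rot",o["eef_rot"],"F",o["force"])
    e=np.array(o["ee_pos"]);print("rig pos",R.T@(e[:2]-T),e[2]);print("tool delta",r.inv().apply(W(*t)-e))
delta(*map(float,sys.argv[1:4]))
E
python3 d.py -.142 -.026 .32
```

```text
t 1.1 rot [-3.14124879e+00  5.72683896e-04  1.70396742e+00] F [0.19169117 0.2662329  0.22013093]
rig pos [0.67997667 0.32200302] 0.3213146481896901
tool delta [-0.8199006   0.352865    0.00166285]
```

Request:
{"method": "jog_arm", "body": {
  "motion": [
    [-0.041,0.0176,0,0,0,0,-1],
    [-0.041,0.0176,0,0,0,0,-1],
    [-0.041,0.0176,0,0,0,0,-1],
    [-0.041,0.0176,0,0,0,0,-1],
    [-0.041,0.0176,0,0,0,0,-1]
  ]
}}

```text
time_s: 1.6
ee_pos: [0.2915, 0.3287, 0.3215]
eef_rot: [-3.141, 0.0, 1.71]
force: [0.3, 0.5, -0.3]
grip_width: 0.0003
grip_force: 0.0
```

Request:
{"method": "jog_arm", "body": {
  "motion": [
    [-0.041,0.0176,0,0,0,0,-1],
    [-0.041,0.0176,0,0,0,0,-1],
    [-0.041,0.0176,0,0,0,0,-1],
    [-0.041,0.0176,0,0,0,0,-1],
    [-0.041,0.0176,0,0,0,0,-1]
  ]
}}

```text
time_s: 2.1
ee_pos: [0.4071, 0.1378, 0.3216]
eef_rot: [-3.142, -0.0, 1.71]
force: [0.1, 1.5, -0.5]
grip_width: 0.0002
grip_force: 0.0
```

Request:
{"method": "jog_arm", "body": {
  "motion": [
    [-0.041,0.0176,0,0,0,0,-1],
    [-0.041,0.0176,0,0,0,0,-1],
    [-0.041,0.0176,0,0,0,0,-1],
    [-0.041,0.0176,0,0,0,0,-1],
    [-0.041,0.0176,0,0,0,0,-1]
  ]
}}

```text
time_s: 2.6
ee_pos: [0.5227, -0.0531, 0.3214]
eef_rot: [-3.141, -0.0, 1.71]
force: [0.6, -0.0, 0.3]
grip_width: 0.0004
grip_force: 0.0
```

Request:
{"method": "jog_arm", "body": {
  "motion": [
    [-0.041,0.0176,0,0,0,0,-1],
    [-0.041,0.0176,0,0,0,0,-1],
    [-0.041,0.0176,0,0,0,0,-1],
    [-0.041,0.0176,0,0,0,0,-1],
    [0,0,0,0,0,0,-1]
  ]
}}

```text
time_s: 3.1
ee_pos: [0.6155, -0.208, 0.3178]
eef_rot: [-3.137, -0.002, 1.706]
force: [0.0, -0.4, -1.0]
grip_width: 0.0002
grip_force: 0.0
```

```bash
python3 d.py -.142 -.026 .135
```

```text
t 3.1 rot [-3.13689778e+00 -2.05898937e-03  1.70613757e+00] F [ 0.01556668 -0.37479266 -0.9865794 ]
rig pos [-0.10311428 -0.01265341] 0.3177693958784058
tool delta [-0.03921161  0.01434992  0.18262369]
```

Request:
{"method": "jog_arm", "body": {
  "motion": [
    [-0.039,0.0133,0,0,0,0,-1],
    [0,0,0.045,0,0,0,-1],
    [0,0,0.045,0,0,0,-1],
    [0,0,0.045,0,0,0,-1],
    [0,0,0.04,0,0,0,-1]
  ]
}}

```text
time_s: 3.6
ee_pos: [0.6324, -0.2399, 0.1442]
eef_rot: [-3.14, -0.001, 1.71]
force: [0.4, -0.1, 0.2]
grip_width: 0.0002
grip_force: 0.0
```

Request:
{"method": "jog_arm", "body": {
  "motion": [
    [0,0,0,0,0,0,-1],
    [0,0,0,0,0,0,-1]
  ]
}}

```text
time_s: 3.8
ee_pos: [0.6334, -0.2405, 0.1481]
eef_rot: [3.141, 0.0, 1.71]
force: [0.5, -0.2, 1.2]
grip_width: 0.0006
grip_force: 0.0
```

```bash
python3 d.py -.142 -.026 .115
```

```text
t 3.8 rot [3.14117777e+00 2.21122890e-04 1.71007984e+00] F [ 0.53002168 -0.23905477  1.19310719]
rig pos [-0.1377773  -0.02591595] 0.14806172542407647
tool delta [-4.21540416e-03  6.95265393e-05  3.30626900e-02]
```

Request:
{"method": "jog_arm", "body": {
  "motion": [
    [-0.004,0,0.01,0,0,0,-1],
    [0,0,0.01,0,0,0,-1],
    [0,0,0.008,0,0,0,-1],
    [0,0,0.005,0,0,0,-1],
    [0,0,0.005,0,0,0,-1]
  ]
}}

```text
time_s: 4.3
ee_pos: [0.6338, -0.2446, 0.1083]
eef_rot: [-3.142, 0.0, 1.71]
force: [0.7, -0.8, -0.1]
grip_width: 0.0008
grip_force: 0.0
```

Request:
{"method": "jog_arm", "body": {
  "motion": [
    [0,0,0.003,0,0,0,-1],
    [0,0,0.003,0,0,0,-1],
    [0,0,0.003,0,0,0,-1]
  ]
}}

```text
time_s: 4.6
ee_pos: [0.6338, -0.2447, 0.0996]
eef_rot: [3.141, 0.0, 1.71]
force: [0.0, 0.4, 1.7]
grip_width: 0.0007
grip_force: 0.0
```

Request:
{"method": "jog_arm", "body": {
  "motion": [
    [0,0,0.003,0,0,0,-1],
    [0,0,0.002,0,0,0,-1],
    [0,0,0,0,0,0,-1]
  ]
}}

```text
time_s: 4.9
ee_pos: [0.6336, -0.2446, 0.0944]
eef_rot: [-3.141, -0.0, 1.71]
force: [0.6, 0.1, -0.2]
grip_width: 0.0008
grip_force: 0.0
```

Request:
{"method": "jog_arm", "body": {
  "motion": [
    [0,0,0.002,0,0,0,-1],
    [0,0,0.001,0,0,0,-1],
    [0,0,0,0,0,0,-1]
  ]
}}

```text
time_s: 5.2
ee_pos: [0.6337, -0.2446, 0.0915]
eef_rot: [-3.141, -0.0, 1.71]
force: [0.5, 0.3, -0.9]
grip_width: 0.0005
grip_force: 0.0
```

```bash
python3 - <<'E'
from h import *
a=ctrl.camera("scene");cv2.imwrite("pics/s1.png",cv2.resize(a[160:275,200:350],(780,598),interpolation=2)[:,:,::-1])
E
```

```text
(no output)
```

View pics/s1.png

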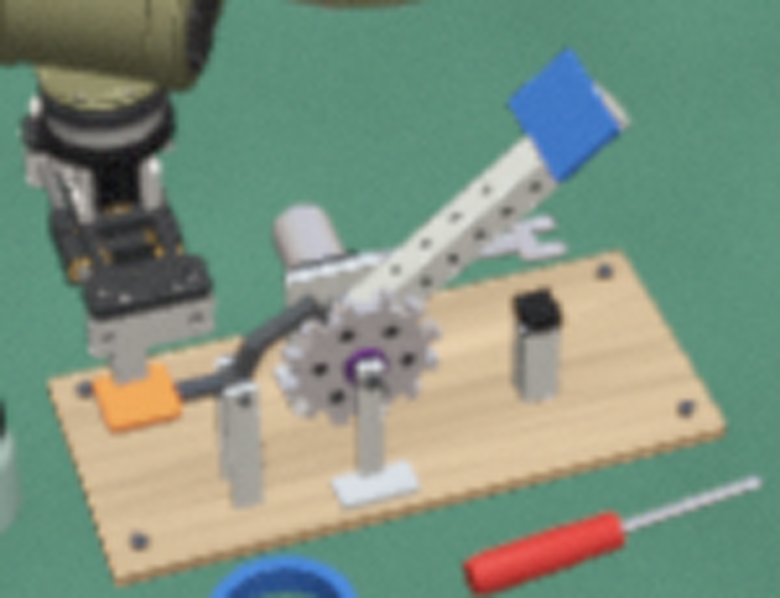

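The fingertip (crop 130,380) disappears behind the tab's far edge, and neither tab nor nose has moved. I'll check the projection.

```bash
sed -i 's/OR=((5,165,130)/OR=((5,130,130)/' h.py; python3 - <<'E'
from rig import *
o=ctrl.get_obs()
def pr(n,p):return cv2.projectPoints(np.array([p],float),M[n]["rvec"],M[n]["tvec"],M[n]["intrinsics"],None)[0].ravel()
s0=cv2.imread("pics/scene0.png")[:,:,::-1].copy()
b=blob(s0,*OR,(213,228,238,245));print("scene tab blob",b)
for z in(.095,.115):print("tab pred scene",pr("scene",W(-.139,-.026,z)),"top",pr("top",W(-.139,-.026,z)))
print("tcp scene",pr("scene",o["ee_pos"]),"top",pr("top",o["ee_pos"]),o["ee_pos"])
print("tri",tri(b[0],(365,185.7)))
# base corners in scene check
for q in Q:print("corner scene",pr("scene",W(*q,.012)),(pr("scene",W(*q,.012))-[200,160])*5.2)
a=ctrl.camera("top");cv2.imwrite("pics/t1.png",cv2.resize(a[140:260,300:430],(650,600),interpolation=2)[:,:,::-1])
E
```

```text
scene tab blob (array([226.01282051, 236.19871795]), array([218, 230,  17,  13, 156], dtype=int32), ((226.16983032226562, 236.0943603515625), (10.714122772216797, 15.109660148620605), 74.05460357666016))
tab pred scene [226.01195611 239.10737234] top [364.29700678 186.39005975]
tab pred scene [225.59905588 234.43349997] top [365.40677798 185.49106563]
tcp scene [225.12017538 240.02739062] top [365.17920609 186.53371041] [ 0.63373422 -0.24464669  0.0916077 ]
tri [ 0.63407435 -0.24127328  0.10782385]
corner scene [339.21729636 240.93934783] [723.9299411  420.88460871]
corner scene [221.52534846 269.77089934] [111.93181199 570.80867659]
corner scene [208.55044828 231.99304121] [ 44.46233103 374.3638143 ]
corner scene [318.85270283 207.25035992] [618.03405474 245.70187156]
```

View pics/t1.png

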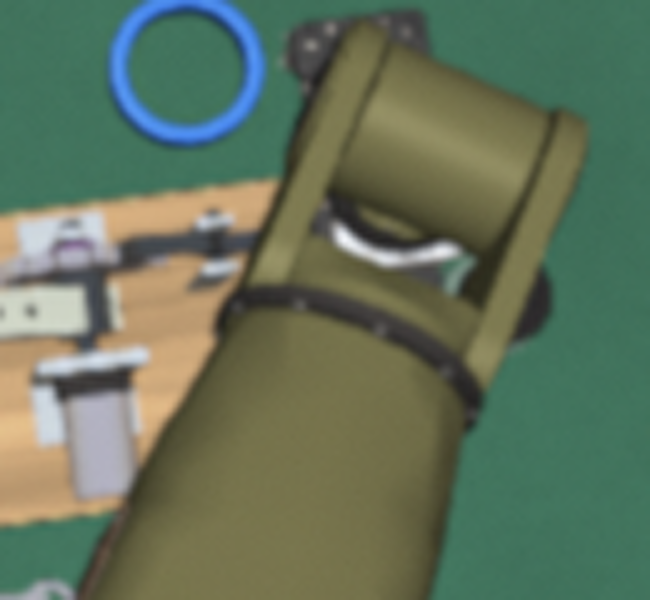

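```bash
python3 - <<'E'
from rig import *
def pr(n,p):return cv2.projectPoints(np.array([p],float),M[n]["rvec"],M[n]["tvec"],M[n]["intrinsics"],None)[0].ravel().round(1)
e=np.array([.1754,.521,.1712]);y=np.array([.319,.948,0])
for s in(-.053,0,.053):print(pr("scene",e+s*y))
o=ctrl.get_obs();print(o["qpos"],o["force"],o["moment"])
for dy,dz in((0,0),(-.012,0),(0,.03),(.035,0)):print(dy,dz,(pr("scene",W(-.142,-.026+dy,.0915+dz))-[200,160])*5.2)
s0=cv2.imread("pics/scene0.png")[70:120,380:450];s1=ctrl.camera("scene")[:,:,::-1][180:250,195:265]
cv2.imwrite("pics/cmp.png",np.hstack([cv2.resize(s0,(400,286),interpolation=2),cv2.resize(s1,(400,400),interpolation=2)[:286]]) )
cv2.imwrite("pics/cmp.png",np.hstack([cv2.copyMakeBorder(cv2.resize(s0,None,fx=5.7,fy=5.7),0,115,0,0,0),cv2.resize(s1,(400,400),interpolation=2)]))
E
```

```text
[394.3 117. ]
[408.1 118.1]
[422.  119.1]
[-4.22326999e-01  6.56332777e-01  1.18997704e+00 -1.11229513e-05
  1.29516055e+00 -5.61320112e-01] [-1.02182651  0.2509199   0.26892929] [-0.04550287  0.01849637 -0.01275536]
0 0 [130.52 416.52]
-0.012 0 [135.72 430.04]
0 0.03 [127.4  380.12]
0.035 0 [116.48 378.04]
```

View pics/cmp.png

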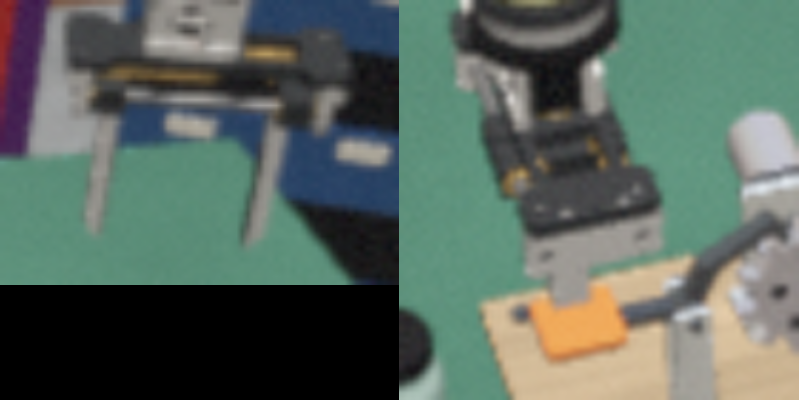

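Both views show the tips about 6–9 px higher than the reported TCP projects to, so either the fingertip sits higher or the pose reading is off horizontally. I'll triangulate the gripper's black front bar (scene 237,209 / 216,213; top 358,145 / 385,142) and check the robot base.

```bash
python3 - <<'E'
from rig import *
def pr(n,p):return cv2.projectPoints(np.array([p],float),M[n]["rvec"],M[n]["tvec"],M[n]["intrinsics"],None)[0].ravel().round(1)
for s,t in(((237,209.4),(358.4,145)),((216.4,212.9),(385,142.4))):
    p=tri(s,t);print(p,"rig",R.T@(p[:2]-T),"res",pr("scene",p)-s,pr("top",p)-t)
print("expected bar",W(-.142,-.1145,.19))
print("base origin",pr("scene",(0,0,0)),pr("top",(0,0,0)))
for p in((.6337,-.2446,.0915),(.1754,.521,.1712)):
    print([pr("scene",np.array(p)+d)-pr("scene",p) for d in np.eye(3)*.03])
E
```

```text
[ 0.71207604 -0.20401721  0.27768608] rig [-0.1125839  -0.10884723] res [1.6 0.1] [1.8 0.3]
[ 0.71899565 -0.26499459  0.28103391] rig [-0.17393174 -0.10724582] res [0.2 0. ] [0.3 0. ]
expected bar [ 0.7217526  -0.23236549  0.19      ]
base origin [268.3 143.5] [275.9 409.5]
[array([1.1, 6.8]), array([ 9.7, -1.2]), array([-0.6, -7. ])]
[array([2.9, 4. ]), array([ 7.3, -0.7]), array([ 1.3, -6.8])]
```

Request:
{"method": "jog_arm", "body": {
  "motion": [
    [0,0,0.002,0,0,0,-1],
    [0,0,0.002,0,0,0,-1],
    [0,0,0,0,0,0,-1]
  ]
}}

```text
time_s: 5.65
ee_pos: [0.6336, -0.2446, 0.0872]
eef_rot: [-3.141, -0.0, 1.71]
force: [-0.4, 0.1, 0.2]
grip_width: 0.0006
grip_force: 0.0
```

Horizontal position checks out; the tip is really about 30 mm higher than reported. I'll go down by feel.

Request:
{"method": "jog_arm", "body": {
  "motion": [
    [0,0,0.003,0,0,0,-1],
    [0,0,0.002,0,0,0,-1]
  ]
}}

```text
time_s: 5.85
ee_pos: [0.6337, -0.2446, 0.0823]
eef_rot: [-3.141, -0.0, 1.71]
force: [-0.1, 0.1, -0.5]
grip_width: 0.0005
grip_force: 0.0
```

Request:
{"method": "jog_arm", "body": {
  "motion": [
    [0,0,0.003,0,0,0,-1],
    [0,0,0.002,0,0,0,-1]
  ]
}}

```text
time_s: 6.05
ee_pos: [0.6338, -0.2449, 0.0776]
eef_rot: [3.141, 0.001, 1.71]
force: [-0.4, -2.2, 1.3]
grip_width: 0.0007
grip_force: 1.1
```

Request:
{"method": "jog_arm", "body": {
  "motion": [
    [0,0,0.003,0,0,0,-1],
    [0,0,0.002,0,0,0,-1]
  ]
}}

```text
time_s: 6.25
ee_pos: [0.6338, -0.2449, 0.0725]
eef_rot: [3.141, 0.0, 1.71]
force: [0.2, -3.0, 2.1]
grip_width: 0.0006
grip_force: 1.1
```

```bash
cat > tb.py <<'E'
from rig import *
b=blob(ctrl.camera("scene"),*OR,(205,225,245,255));print("tab scene",b[0].round(1),b[1]);o=ctrl.get_obs();print(o["time_s"],o["ee_pos"],o["force"])
E
python3 tb.py
```

```text
tab scene [226.7 239.1] [218 232  17  14 122]
6.3 [ 0.63368822 -0.24474533  0.07216258] [ 0.69489186 -2.34845503  1.14687271]
```

Contact came at a reported z of about 0.08, and the tab is moving.

Request:
{"method": "jog_arm", "body": {
  "motion": [
    [0,0,0.003,0,0,0,-1],
    [0,0,0.003,0,0,0,-1],
    [0,0,0.003,0,0,0,-1]
  ]
}}

```text
time_s: 6.6
ee_pos: [0.6337, -0.2444, 0.0633]
eef_rot: [-3.141, -0.0, 1.71]
force: [0.1, 1.0, 1.7]
grip_width: 0.0008
grip_force: 0.9
```

Request:
{"method": "jog_arm", "body": {
  "motion": [
    [0,0,0.002,0,0,0,-1],
    [0,0,0.002,0,0,0,-1]
  ]
}}

```text
time_s: 6.8
ee_pos: [0.6339, -0.2444, 0.06]
eef_rot: [3.141, -0.0, 1.71]
force: [-4.7, 2.8, 15.3]
grip_width: 0.0005
grip_force: 6.6
```

Request:
{"method": "jog_arm", "body": {
  "motion": [
    [0,0,0.001,0,0,0,-1],
    [0,0,0.001,0,0,0,-1]
  ]
}}

```text
time_s: 7.0
ee_pos: [0.6342, -0.2445, 0.0597]
eef_rot: [3.14, 0.0, 1.71]
force: [-8.1, 4.7, 22.8]
grip_width: 0.0004
grip_force: 9.4
```

```bash
python3 tb.py
```

```text
tab scene [227.7 242.1] [220 235  16  14 107]
7.05 [ 0.63421789 -0.24453543  0.05973541] [-5.0154161   2.85492049 16.76294501]
```

The end stop is reached at 23 N. Lift and check that the pawl stays.

Request:
{"method": "jog_arm", "body": {
  "motion": [
    [0,0,-0.01,0,0,0,-1],
    [0,0,-0.04,0,0,0,-1],
    [0,0,-0.05,0,0,0,-1],
    [0,0,-0.05,0,0,0,-1],
    [0,0,-0.05,0,0,0,-1]
  ]
}}

```text
time_s: 7.55
ee_pos: [0.6334, -0.2444, 0.2597]
eef_rot: [-3.141, -0.0, 1.71]
force: [0.3, -0.2, 0.5]
grip_width: 0.0004
grip_force: 0.0
```

Request:
{"method": "jog_arm", "body": {
  "motion": [
    [0.04,-0.004,-0.02,0,0,0,-1],
    [0.04,-0.004,0,0,0,0,-1],
    [0.04,-0.004,0,0,0,0,-1],
    [0.04,-0.004,0,0,0,0,-1],
    [0.04,-0.004,0,0,0,0,-1]
  ]
}}

```text
time_s: 8.05
ee_pos: [0.5855, -0.0479, 0.2776]
eef_rot: [-3.141, -0.0, 1.71]
force: [-0.1, -0.1, 1.0]
grip_width: 0.0006
grip_force: 0.0
```

Request:
{"method": "jog_arm", "body": {
  "motion": [
    [0.04,-0.004,0,0,0,0,-1],
    [0.038,-0.002,0,0,0,0,-1],
    [0,0,0,0,0,0,-1],
    [0,0,0,0,0,0,-1]
  ]
}}

```text
time_s: 8.45
ee_pos: [0.5694, 0.0275, 0.2778]
eef_rot: [3.142, 0.0, 1.711]
force: [-0.5, -0.7, -0.1]
grip_width: 0.0004
grip_force: 0.0
```

```bash
python3 tb.py; python3 d.py .137 0 .205; python3 - <<'E'
from h import *
a=ctrl.camera("scene");cv2.imwrite("pics/s2.png",cv2.resize(a[130:275,200:350],(620,599),interpolation=2)[:,:,::-1])
E
```

```text
tab scene [227.2 240.9] [220 234  16  15 151]
8.5 [0.56956377 0.02668547 0.27764515] [-0.48081789  0.57644468 -0.05502358]
t 8.5 rot [-3.14153718e+00  1.79824568e-04  1.70995740e+00] F [-0.48081789  0.57644468 -0.05502358]
rig pos [0.13564928 0.00030296] 0.2776451479811295
tool delta [0.00136376 0.00030708 0.07264489]
```

View pics/s2.png

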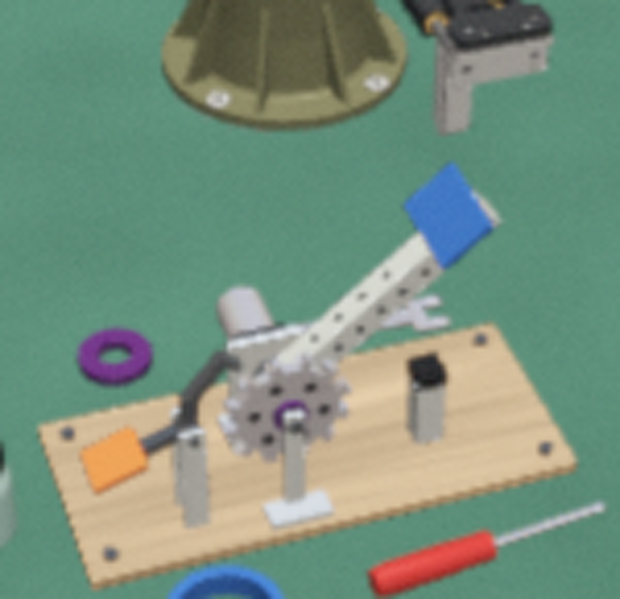

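The pawl is free: the nose is raised clear of the wheel, the tab (crop 115,460) stays down, and the finger (453,130) is above the pad. Now come down onto the pad.

Request:
{"method": "jog_arm", "body": {
  "motion": [
    [0.001,0,0.025,0,0,0,-1],
    [0,0,0.025,0,0,0,-1],
    [0,0,0.01,0,0,0,-1],
    [0,0,0.004,0,0,0,-1],
    [0,0,0.004,0,0,0,-1]
  ]
}}

```text
time_s: 9.05
ee_pos: [0.5698, 0.0275, 0.2105]
eef_rot: [3.14, 0.0, 1.709]
force: [-0.6, 0.0, 3.4]
grip_width: 0.0007
grip_force: 1.4
```

Request:
{"method": "jog_arm", "body": {
  "motion": [
    [0.002,0,0.003,0,0,0,-1],
    [0.002,0,0.003,0,0,0,-1],
    [0.002,0,0.003,0,0,0,-1],
    [0.002,0,0.003,0,0,0,-1]
  ]
}}

```text
time_s: 9.45
ee_pos: [0.5684, 0.0363, 0.1978]
eef_rot: [3.141, 0.0, 1.71]
force: [0.5, 0.9, 3.1]
grip_width: 0.0004
grip_force: 1.3
```

Request:
{"method": "jog_arm", "body": {
  "motion": [
    [0.007,0,0.01,0,0,0,-1],
    [0.007,0,0.011,0,0,0,-1],
    [0.006,0,0.011,0,0,0,-1],
    [0.006,0,0.011,0,0,0,-1],
    [0.005,0,0.012,0,0,0,-1]
  ]
}}

```text
time_s: 9.95
ee_pos: [0.5638, 0.0673, 0.1416]
eef_rot: [-3.141, -0.0, 1.71]
force: [1.0, 0.3, 3.0]
grip_width: 0.0002
grip_force: 1.3
```

```bash
python3 d.py .187 0 .086
```

```text
t 9.95 rot [-3.14135595e+00 -1.12911120e-04  1.71004614e+00] F [0.98308785 0.29125983 3.03036945]
rig pos [0.17668497 0.00040739] 0.1415923410552517
tool delta [0.01030869 0.00042217 0.05559341]
```

Request:
{"method": "jog_arm", "body": {
  "motion": [
    [0.004,0,0.012,0,0,0,-1],
    [0.003,0,0.012,0,0,0,-1],
    [0.002,0,0.012,0,0,0,-1],
    [0.001,0,0.01,0,0,0,-1]
  ]
}}

```text
time_s: 10.35
ee_pos: [0.5623, 0.0767, 0.0954]
eef_rot: [-3.141, -0.0, 1.71]
force: [0.1, 2.1, 3.1]
grip_width: 0.0007
grip_force: 1.3
```

Request:
{"method": "jog_arm", "body": {
  "motion": [
    [0,0,0.003,0,0,0,-1],
    [0,0,0.002,0,0,0,-1]
  ]
}}

```text
time_s: 10.55
ee_pos: [0.5624, 0.0764, 0.0913]
eef_rot: [-3.141, 0.0, 1.71]
force: [-2.3, 1.5, 2.0]
grip_width: 0.0006
grip_force: 1.2
```

Request:
{"method": "jog_arm", "body": {
  "motion": [
    [0,0,0.002,0,0,0,-1],
    [0,0,0.001,0,0,0,-1]
  ]
}}

```text
time_s: 10.75
ee_pos: [0.5627, 0.0765, 0.0888]
eef_rot: [3.141, 0.0, 1.71]
force: [-1.4, 1.1, 2.6]
grip_width: 0.0002
grip_force: 1.2
```

Request:
{"method": "jog_arm", "body": {
  "motion": [
    [0,0,0.002,0,0,0,-1],
    [0,0,0.001,0,0,0,-1]
  ]
}}

```text
time_s: 10.95
ee_pos: [0.5629, 0.0766, 0.0868]
eef_rot: [3.14, 0.0, 1.71]
force: [-8.4, 0.1, 19.6]
grip_width: 0.0005
grip_force: 9.8
```

Request:
{"method": "jog_arm", "body": {
  "motion": [
    [0,0,0.002,0,0,0,-1],
    [0,0,0,0,0,0,-1]
  ]
}}

```text
time_s: 11.15
ee_pos: [0.5631, 0.0766, 0.0866]
eef_rot: [3.139, 0.0, 1.71]
force: [-14.0, 0.5, 30.9]
grip_width: 0.0005
grip_force: 15.0
```

On the stop (31 N, no more travel). Retreat and verify.

Request:
{"method": "jog_arm", "body": {
  "motion": [
    [0,0,-0.005,0,0,0,-1],
    [0,0,-0.03,0,0,0,-1],
    [0,0,-0.05,0,0,0,-1],
    [0,0,-0.05,0,0,0,-1],
    [0,0,-0.03,0,0,0,-1]
  ]
}}

```text
time_s: 11.65
ee_pos: [0.5632, 0.0764, 0.2527]
eef_rot: [3.137, 0.001, 1.71]
force: [0.4, -0.3, -0.4]
grip_width: 0.0003
grip_force: 0.0
```

Request:
{"method": "jog_arm", "body": {
  "motion": [
    [0,-0.04,0,0,0,0,-1],
    [0,-0.04,0,0,0,0,-1],
    [0,-0.04,0,0,0,0,-1],
    [0,0,0,0,0,0,-1],
    [0,0,0,0,0,0,-1]
  ]
}}

```text
time_s: 12.15
ee_pos: [0.4439, 0.0598, 0.2492]
eef_rot: [3.14, 0.0, 1.71]
force: [0.3, 0.9, 0.0]
grip_width: 0.0
grip_force: 0.0
```

```bash
python3 tb.py; python3 - <<'E'
from h import *
a=ctrl.camera("scene");cv2.imwrite("pics/s3.png",cv2.resize(a[150:290,170:360],(800,589),interpolation=2)[:,:,::-1])
E
```

```text
tab scene [227.2 240.9] [220 234  16  15 151]
12.2 [0.44435721 0.05984294 0.24894605] [-0.07653076  1.17197692  0.24941705]
```

View pics/s3.png

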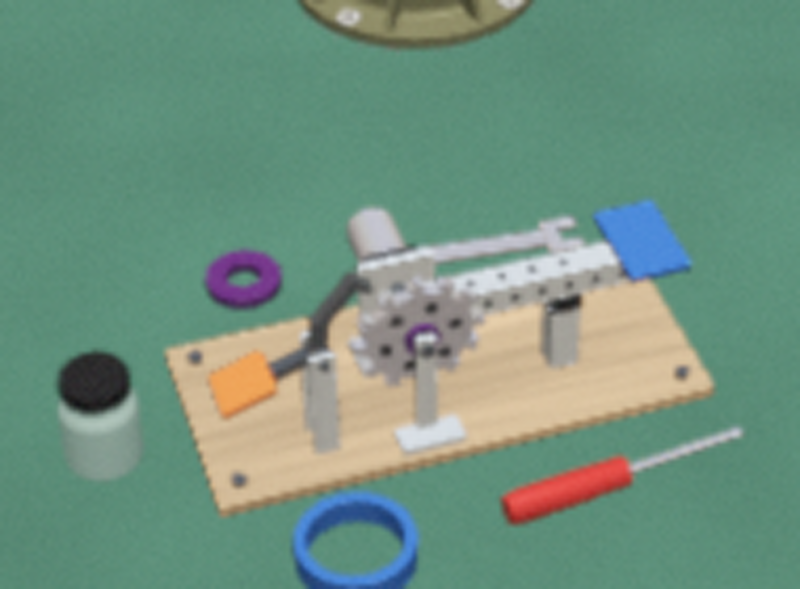

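The arm lies level on the rubber stop (crop 562,300), the pawl is still free with its tab down (242,383), and the loose things have not moved.

```bash
python3 -c "
from station import ctrl
print(ctrl.hand_in())"
```

```text
the job is handed in; nothing more can be done
None
```

The job is done and handed in: I pressed the pawl tab to its end stop and it stayed free, then pushed the lift arm down until it lay home on its rubber stop, without disturbing any of the loose things I could see in the last picture (the mug and battery were outside it).

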